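# Set the sprung drying stand to its mark and lay the long panel on it

## Task

Pull the sprung rest of the drying stand out by its black T handle until its latch blade is over the channel in the dark steel keeper that marks the length, press the handle down so that the blade drops into the channel and holds the rest there, and let go. Then take the long pine panel out of the tray of blanks and lay it flat and square across the two rests, between their end lips. Leave everything else where it is.

Things in the scene. Friction and masses are not known exactly. Their poses are not given: they have to be found in the camera images.
- stand: Drying stand fixed to the table: plywood base 330 x 90 x 15 mm, low aluminium rail, ruled ticks. Origin: centre of the underside; x along its length, away from the robot. At its +x end is the fixed wooden rest: ledge x 110 to 150 mm, 80 mm wide, top 45 mm above the table, outer lip 13 mm higher. The sprung rest, mirrored, slides along x between the middle and the -x end.
- keeper: The mark: dark steel keeper fixed across the stand's base, 60 to 88 mm from its middle towards -x, varying. Two upright bars along y, each 10 mm thick, 86 mm wide, tops 40 mm above the table, with an open channel 16 mm wide (along x) between them. Origin midway between the bars at their foot, 15 mm above the table; axes as the stand's.
- slot (a point): Middle of the keeper's channel at the height of the bars' tops, 40 mm above the table; axes as the stand's.
- rest (a joint): How far the sprung rest is pulled out towards the stand's -x end, m: 0 = home (start), stop at 0.125. A spring draws it home: 3 N at home, plus 40 N/m (about 7 to 8 N at the mark); it snaps home if let go unlatched. At the mark it reads 0.087 to 0.115 and the two lips stand 172 to 200 mm apart.
- rest_lip (a point): On the sprung rest: the inner foot of its lip, at mid width, on the level of its ledge top (45 mm above the table). Its ledge runs 40 mm from here towards +x, 80 mm wide; its lip is 13 mm high. Axes as the stand's.
- fixed_lip (a point): On the fixed rest: the inner foot of its lip, at mid width, on the level of its ledge top (45 mm above the table). Its ledge runs 40 mm from here towards -x. The long panel goes midway between this point and the one on the sprung rest. Axes as the stand's.
- latch (a joint): How far the T handle with the latch blade is pressed down, m: 0 = up (start), 0.014 = fully down. No spring: 3 N of friction keeps it where it is left. Up, the blade passes 4 mm above the keeper's bars; fully down over the channel it reaches 10 mm in between them. Off the channel it strikes the bars and stays up.
- handle (a point): Centre of the black T handle's grip bar, on top of a thin steel stem on the sprung rest: 16 mm thick along the stand's x, 50 mm wide along y, 26 mm high; its centre is 97 mm above the table when up. It travels with the sprung rest. Beside and below the bar it is free down to the lip top at 58 mm. Axes as the stand's.
- blade (a point): Middle of the lower edge of the steel latch blade, straight below the handle: a plate 8 mm thick along the stand's x, 70 mm wide along y (it shows on both sides of the 24 mm wide aluminium tongue), lower edge 44 mm above the table when up. Axes as the stand's.
- tray: Shallow grey plastic tray of pine blanks fixed to the table, 215 x 330 mm (x, y), rim 28 mm high, walls and floor 5 mm thick. Origin at the centre of its underside. Three blanks lie side by side in it along y, 90 mm apart, in any order.
- panel: The long pine panel, loose and flat in the tray, 160 x 45 x 12 mm (x, y, z), about 50 g. Origin at the centre of its underside.
- short_panel: A short pine panel, loose in the tray, 85 x 45 x 12 mm, origin at the centre of its underside. To be left alone.
- disc: A round pine disc, loose in the tray, 60 mm across, 12 mm thick, origin at the centre of its underside. To be left alone.
- paper_cup: White paper cup standing on the table beyond the work, 80 mm across, 95 mm high, origin at the centre of its underside. To be left alone.
- tumbler: Clear plastic tumbler standing beyond the tray, 70 mm across, 85 mm high, origin at the centre of its underside. To be left alone.
- candle: Dark red candle standing to the left of the stand, 60 mm across, about 98 mm high, origin at the centre of its underside. To be left alone.
- brush: Paint brush 190 mm long lying on the table to the left of the stand, handle along its -x. To be left alone.
Mind the look-alikes: they are no part of the job. What is shaped like the panel but orange or pink is not meant.

How it is judged:
By the outcome, as a careful person would: the job done as asked, in the order asked, and still so for the second after the job is handed in, with the robot touching nothing.
It also fails if it takes over 58 s, if anything falls off the work surface, if the arm or the gripper's body presses on something with over 40 N, if the wrist force passes 120 N, or if a joint passes its speed limit or range.

## Robot

A 6-joint arm with a two-finger parallel gripper is mounted at the origin on the work surface. World frame = base frame: x ahead of the robot, y to its left, z up, the work surface at z = 0. Lengths are in mm, angles in rad, forces in N, time in s.
With the tool pointing down it reaches from about 375 to 925 mm from the base axis. Payload 5.7 kg.
Tool frame: the origin (TCP) lies midway between the tips of the shut fingers; the grasp point (between the pads) lies 19 mm behind it; z points along the fingers, y is the line along which they close (so a half turn about z gives the same grasp; the last joint's range is limited). The gripper opens to 88 mm and grips with 3 to 60 N. Pads are 20 mm wide; open, the fingers measure 115 mm over their backs; the gripper's body (75 mm by 178 mm) begins 61 mm behind the grasp point.
Start: joints at [-1.462, 0.359, 1.51, -0, 1.272, -0.115], TCP at [133.149, -585.005, 198.823] pointing down, gripper open.
Joint ranges: [-2.97, 2.97], [-1.01, 2.36], [0.21, 2.38], [-0.96, 4.11], [0.2, 2.71], [-2.98, 2.98]. Speed limits (rad/s): [2.39, 2.39, 3.14, 3.14, 3.14, 3.14].

## Interface

Orientations are given as [roll, pitch, yaw] about the fixed x, y, z axes, in that order (R = Rz(yaw) Ry(pitch) Rx(roll)).
In Python, from rig import r, cams gives the robot as it stands.
- The arm moves only by the tool play_rows, never from a script. Its argument "commands" is text: rows parted by semicolons, each of 7 numbers parted by spaces: the shift along the tool's x, y, z in cm, then the turn, a rotation vector about the tool's x, y, z in rad, then the opening, from 0 (shut) to 1 (fully open). A call has 1 to 5 rows; each row shifts and turns the commanded pose from where the row before left it, along the tool's axes as they then stand; what a row does not reach is not made up. A row lasts 1/10 s, in which the tool goes at most 50 mm and 8.59 degrees, less where a joint would pass 70% of its speed; a pose out of reach is approached as far as the arm can. A call is refused whole if a number of a shift passes 5 or a number of a turn 0.15, either way. A call with a gripper value outside its range is refused whole. The fingers move at their own pace and stop on an object; "newtons" is the grip in N (left out, the last holds). Time passes only in rows, so rows that do not move let the fingers close. It gives the time, the measured TCP pose, the force, the opening and the grip force at its end, in the units of the state.
- r.get_state(): the state, without advancing time (a new reading comes with each control period).
- cams.read_camera(name): name is "scene" or "top" or "wrist"; returns (picture, depth): 420x560x3 uint8, red, green, blue; 420x560 float32, mm along the optical axis (not along the pixel's ray), 0 where there is no reading.
- cams.camera_model(name): a dict with "camera_matrix" (3x3 intrinsics, pixels), "position" and "rotation" of the camera in the world. Camera axes: x right, y up, looking along -z (the intrinsics and any distortion apply to the point x, -y, -z); pixel columns grow to the right and rows downward; lengths in mm; the calibration is good to about 2 mm. A picture is of the moment at which its call begins: read the wrist's pose just before it. camera_model takes no time and is no camera call; for the wrist camera it gives the pose at the moment of the call.
- r.job_done(): hands the job in; it is judged then, once.
The state is a dict: "time": time; "qpos": joint angles; "joint_velocities": joint speeds; "tau": joint torques, N m; "eef_pos": TCP position; "tcp_rot": TCP orientation; "wrist_force": force on the tool from outside, world axes, zero at the start; "torque": the same for the moment, N m; "opening": opening from 0.0 (shut) to 1.0 (fully open); "gripper_force": force on a finger pad.
Only numpy, scipy, OpenCV 4.12 (cv2) and the standard library are available. Lean on these libraries where they do the work, as an engineer would, in place of code of your own. Each camera call takes 0.05 s, during which the arm holds its last target. There are 200 camera calls.

## Working session

There is one attempt and no reset: what is moved stays moved. The work goes in short steps, Python scripts to look and compute and a tool call to move; the robot and the scene stay as the last step left them, time stands still between calls to the robot, and variables do not carry over. Pictures are saved under pics/ and viewed, at most 10 in all, crops included, and the job is handed in when it is done.

Besides the shell and the picture viewer there is one more tool, called after "Call:" as name(argument=value, ...) on one line, values as JSON. play_rows: Moves the arm, as the interface text tells. Its arguments: {"type":"object","properties":{"commands":{"type":"string"},"newtons":{"type":"number"}},"required":["commands"]}

```bash
mkdir -p pics; ls
cat > h.py <<'E'
import numpy as np, cv2
from rig import r, cams
def grab(n):
    m=cams.camera_model(n); im,d=cams.read_camera(n); return im,d,m
def world(m,u,v,d):
    K=np.array(m["camera_matrix"]);R=np.array(m["rotation"]);p=np.array(m["position"])
    u=np.asarray(u,float);v=np.asarray(v,float)
    x=(u-K[0,2])/K[0,0];y=(v-K[1,2])/K[1,1]
    return (np.stack([x*d,-y*d,-d*np.ones_like(x)],-1))@R.T+p
def cloud(m,d):
    v,u=np.mgrid[:420,:560]; return world(m,u,v,d)
def save(n,im): cv2.imwrite("pics/"+n,cv2.cvtColor(im,cv2.COLOR_RGB2BGR))
E
python3 - <<'E'
from h import *
for n in("scene","top"):
    im,d,m=grab(n); save(n+"0.png",im); np.savez(n+"0.npz",im=im,d=d,**{k:v for k,v in m.items()}); print(n,m)
print(r.get_state())
E
```

```text
pics
scene {'camera_matrix': array([[384.61883597,   0.        , 280.1753072 ],
       [  0.        , 384.61883597, 211.20414194],
       [  0.        ,   0.        ,   1.        ]]), 'position': array([1087.48628924, -394.35444508,  779.32419285]), 'rotation': array([ 0.81154713, -0.0019702 ,  0.90854014])}
top {'camera_matrix': array([[398.60884377,   0.        , 282.4318506 ],
       [  0.        , 398.60884377, 208.05762183],
       [  0.        ,   0.        ,   1.        ]]), 'position': array([ 376.00048245,   38.87076792, 1476.32801947]), 'rotation': array([ 0.09604194, -0.01608846, -1.54751993])}
{'time': 0.1, 'qpos': array([-1.46211951e+00,  3.59446131e-01,  1.51132458e+00, -1.63007705e-05,
        1.27250829e+00, -1.15114052e-01]), 'joint_velocities': array([ 3.31787821e-04, -8.77465341e-04, -3.07367962e-03, -5.30115831e-05,
        1.35445233e-05, -1.13139894e-03]), 'tau': array([-5.41693896e-05, -5.16355956e+01, -2.71406758e+01,  6.76946947e-02,
        2.76269781e-02, -3.05169829e-05]), 'eef_pos': array([ 133.06150421, -584.37259122,  198.08571723]), 'tcp_rot': array([-3.13991568e+00, -1.78223563e-04,  2.23795528e-01]), 'wrist_force': array([-1.27720172, -0.2866649 , -0.46004765]), 'torque': array([-0.01826557, -0.02636469, -0.03836858]), 'gripper_force': 0.0, 'opening': 1.00230976126275}
```

View pics/scene0.png

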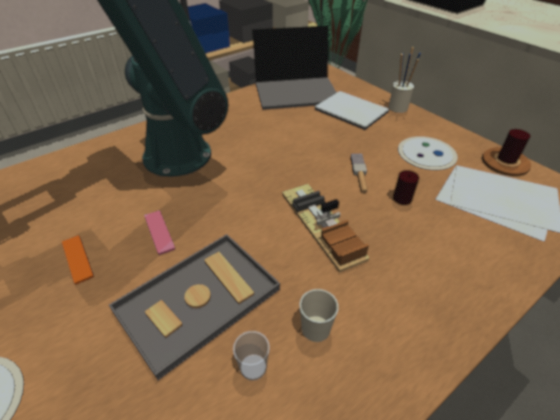

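View pics/top0.png

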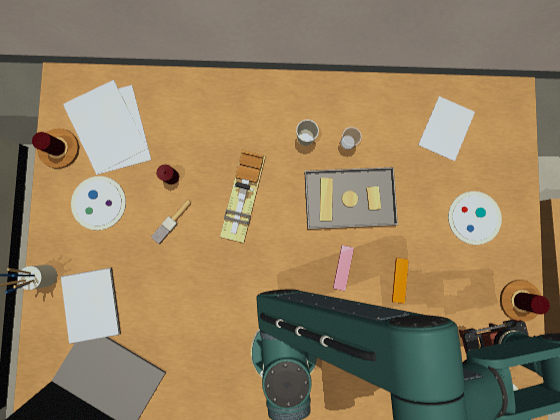

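The scene view shows the stand at about (325,225), with the handle near (330,207) and the tray at (197,300). In the top view the fixed rest is at (251,165), the handle at (242,186), the keeper at (237,217) and the long panel at (326,199).

```bash
sed -i 's/^from rig/from scipy.spatial.transform import Rotation as Ro\nfrom rig/; s/R=np.array(m\["rotation"\])/R=Ro.from_euler("xyz",m["rotation"]).as_matrix()/' h.py
python3 - <<'E'
from h import *
z=np.load("top0.npz"); m={k:z[k] for k in("camera_matrix","position","rotation")}
P=cloud(m,z["d"])
def fit(mask,name):
    pts=P[mask][:,:2].astype(np.float32); print(name,len(pts),cv2.minAreaRect(pts),"z",np.median(P[mask][:,2]).round(1),pts.mean(0))
print("table",np.median(P[300:310,180:240,2]))
b=np.zeros((420,560),bool)
s=b.copy(); s[145:250,215:272]=1; fit(s&(P[...,2]>8),"stand")
fit(s&(P[...,2]>80),"handle"); fit(s&(P[...,2]>35)&(P[...,2]<75),"mid")
hsv=cv2.cvtColor(z["im"],cv2.COLOR_RGB2HSV)
t=b.copy(); t[172:226,314:338]=1; fit(t&(hsv[...,1]>70)&(hsv[...,2]>120),"panel")
t=b.copy(); t[160:235,300:400]=1; fit(t&(P[...,2]>18),"tray rim")
print(np.round(P[186,242]),np.round(P[217,237]))
print(r.get_state()["tcp_rot"])
im=z["im"][140:250,205:285]; 
save("top_stand.png",cv2.resize(im,None,fx=5,fy=5,interpolation=cv2.INTER_CUBIC))
wm=cams.camera_model("wrist"); print(wm)
E
```

```text
table -0.4572426405295573
stand 2238 ((557.0487060546875, 165.8206787109375), (383.40484619140625, 220.4081268310547), 5.144577980041504) z 22.0 [552.4526  164.86139]
handle 102 ((494.55059814453125, 97.92277526855469), (261.8143005371094, 40.22860336303711), 35.214111328125) z 110.9 [531.8498  130.79854]
mid 856 ((586.7756958007812, 159.6597900390625), (84.2836685180664, 256.3880310058594), 77.3541030883789) z 45.8 [622.1322  152.84256]
panel 525 ((484.4950866699219, -97.2987060546875), (115.69817352294922, 328.4307861328125), 57.952606201171875) z 17.2 [ 554.71356 -140.95462]
tray rim 931 ((547.9133911132812, -170.56793212890625), (253.3058624267578, 479.0724182128906), 11.51275634765625) z 23.2 [ 554.5946  -216.67506]
[580. 161. 115.] [480. 184.  22.]
[-3.13991568e+00 -1.78223563e-04  2.23795528e-01]
{'camera_matrix': array([[356.39876773,   0.        , 277.59156035],
       [  0.        , 356.39876773, 204.05756354],
       [  0.        ,   0.        ,   1.        ]]), 'position': array([ 206.14285948, -568.52760888,  383.69022   ]), 'rotation': array([-2.75888660e-01,  1.32006943e-03, -1.34769918e+00])}
```

View pics/top_stand.png

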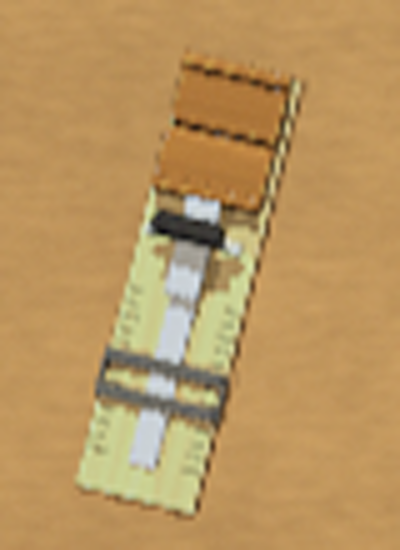

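The enlarged top view shows the stand at a slight negative yaw, with the handle bar at crop (187,228) and the keeper bars at (163,375). I'll move to a wrist view over the tray, then one over the stand.

Call:
play_rows(commands="3.6 -2.3 -0.9 0 0 0 1;3.6 -2.3 -0.9 0 0 0 1;3.6 -2.3 -0.9 0 0 0 1;3.6 -2.3 -0.9 0 0 0 1")

```text
time: 0.5
eef_pos: [253.8, -461.8, 234.7]
tcp_rot: [-3.141, -0.0, 0.223]
wrist_force: [1.0, 0.5, 0.2]
opening: 1.002
gripper_force: 0.0
```

Call:
play_rows(commands="3.6 -2.3 -0.9 0 0 0 1;3.6 -2.3 -0.9 0 0 0 1;3.6 -2.3 -0.9 0 0 0 1;3.6 -2.3 -0.9 0 0 0 1")

```text
time: 0.9
eef_pos: [373.9, -340.0, 271.0]
tcp_rot: [-3.141, 0.0, 0.224]
wrist_force: [0.9, -1.4, -0.1]
opening: 0.998
gripper_force: 0.0
```

Call:
play_rows(commands="3.6 -2.3 -0.9 0 0 0 1;3.6 -2.3 -0.9 0 0 0 1;3.6 -2.3 -0.9 0 0 0.1 1;0 0 0 0 0 0.1 1;0 0 0 0 0 0 1")

```text
time: 1.4
eef_pos: [463.7, -249.3, 297.7]
tcp_rot: [-3.141, 0.0, 0.026]
wrist_force: [-0.4, -0.2, -0.6]
opening: 0.997
gripper_force: 0.0
```

```bash
cat >> h.py <<'E'
def plan(xyz,yaw,n=None):
    s=r.get_state(); p=s["eef_pos"]; R=Ro.from_euler("xyz",s["tcp_rot"])
    d=R.inv().apply(np.array(xyz)-p)/10; w=(R.inv()*Ro.from_euler("xyz",[np.pi,0,yaw])).as_rotvec()
    print("at",p.round(1),s["tcp_rot"].round(4),"t",s["time"],"F",s["wrist_force"].round(1)); print("cm",d.round(2),"rot",w.round(3),"rows>=",max(np.linalg.norm(d)/5,np.linalg.norm(w)/.15).round(1))
E
python3 - <<'E'
from h import *
im,d,m=grab("wrist"); save("w1.png",im); np.savez("w1.npz",im=im,d=d,**m)
plan([530,165,300],1.35)
E
```

```text
at [ 463.  -249.9  297.5] [-3.1412e+00  9.0000e-04  2.7100e-02] t 1.45 F [ 0.  -0.3 -0.5]
cm [  7.82 -41.3   -0.25] rot [-1.000e-03  1.000e-03 -1.323e+00] rows>= 8.8
```

View pics/w1.png

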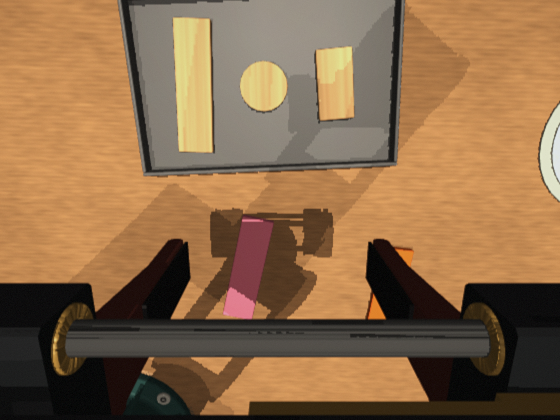

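The wrist view shows the full panel at (194,85), the disc at (263,86) and the short panel at (335,83). Next stop is the stand.

Call:
play_rows(commands="0.9 -4.6 0 0 0 0 1;0.9 -4.6 0 0 0 0 1;0.9 -4.6 0 0 0 0 1;0.9 -4.6 0 0 0 0 1;0.9 -4.6 0 0 0 0 1")

```text
time: 1.95
eef_pos: [502.0, -18.8, 297.5]
tcp_rot: [3.142, 0.001, 0.024]
wrist_force: [0.5, 0.2, -0.2]
opening: 0.999
gripper_force: 0.0
```

Call:
play_rows(commands="0.9 -4.6 0 0 0 0 1;0.8 -4.6 0 0 0 0 1;0.8 -4.6 0 0 0 0 1;0.8 -4.5 0 0 0 -0.14 1;0 0 0 0 0 -0.14 1")

```text
time: 2.45
eef_pos: [531.5, 168.2, 297.2]
tcp_rot: [-3.139, -0.0, 0.315]
wrist_force: [0.6, 0.0, -0.1]
opening: 1.001
gripper_force: 0.0
```

Call:
play_rows(commands="0 0 0 0 0 -0.15 1;0 0 0 0 0 -0.15 1;0 0 0 0 0 -0.15 1;0 0 0 0 0 -0.15 1;0 0 0 0 0 -0.15 1")

```text
time: 2.95
eef_pos: [531.1, 162.9, 297.3]
tcp_rot: [-3.141, 0.001, 1.061]
wrist_force: [-0.6, -0.2, -0.8]
opening: 1.001
gripper_force: 0.0
```

Call:
play_rows(commands="0 0 0 0 0 -0.15 1;0 0 0 0 0 -0.14 1;0 0 0 0 0 0 1")

```text
time: 3.25
eef_pos: [531.1, 163.0, 297.4]
tcp_rot: [-3.141, 0.001, 1.345]
wrist_force: [0.4, 0.3, 0.2]
opening: 1.001
gripper_force: 0.0
```

Run:
```python
from h import *
im,d,m=grab("wrist"); save("w2.png",im); np.savez("w2.npz",im=im,d=d,**m)
plan([530,165,300],1.35)
z=np.load("w1.npz"); P=cloud(z,z["d"]); hsv=cv2.cvtColor(z["im"],cv2.COLOR_RGB2HSV)
mk=np.zeros((420,560),np.uint8); mk[5:165,160:225]=1
mk&=((hsv[...,1]>70)&(hsv[...,2]>100)).astype(np.uint8)
c=max(cv2.findContours(mk,0,2)[0],key=cv2.contourArea); print(cv2.minAreaRect(c))
pts=c[:,0].astype(float); zz=np.median(P[...,2][mk>0]); print("panel z",zz)
# ray-plane intersection
o=np.array(z["position"]); q=world(z,pts[:,0],pts[:,1],np.ones(len(pts)))-o
W=o+q*((zz-o[2])/q[:,2])[:,None]; print("panel",cv2.minAreaRect(W[:,:2].astype(np.float32)))
```

```text
at [531.1 163.2 297.4] [-3.1407e+00  5.0000e-04  1.3409e+00] t 3.3 F [-1.  -0.5  0. ]
cm [ 0.15 -0.15 -0.26] rot [-0.001  0.    -0.009] rows>= 0.1
((192.391357421875, 84.50236511230469), (135.81573486328125, 38.01275634765625), 88.75463104248047)
panel z 16.768465365583438
panel ((554.1314697265625, -142.53857421875), (45.390647888183594, 160.13983154296875), 89.69922637939453)
```

View pics/w2.png

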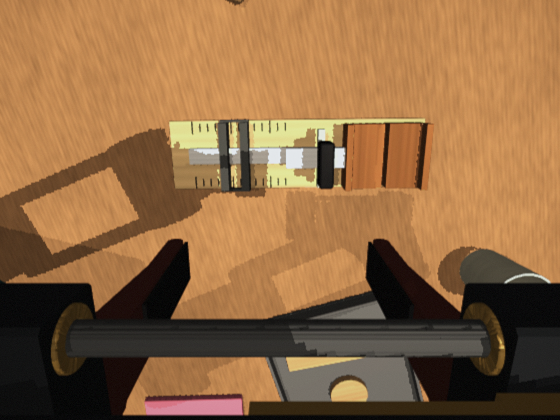

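The stand is fully in view: base from (170,122) to (430,190), keeper bars at (224,156) and (244,156), handle at (326,164), and rests at (365,156) and (405,156).

Run:
```python
from h import *
z=np.load("w2.npz"); P=cloud(z,z["d"]); Z=P[...,2]; im=z["im"]
def onplane(u,v,h):
    o=np.array(z["position"]); q=world(z,u,v,np.ones(len(u)))-o
    return o+q*((h-o[2])/q[:,2])[:,None]
roi=np.zeros((420,560),bool); roi[112:200,160:440]=1
def rect(mask,h,name):
    c=np.concatenate([k[:,0] for k in cv2.findContours(mask.astype(np.uint8),0,1)[0] if cv2.contourArea(k)>40])
    W=onplane(c[:,0],c[:,1],h); R=cv2.minAreaRect(W[:,:2].astype(np.float32)); print(name,mask.sum(),"z med",np.median(Z[mask]).round(1),np.round(R[0],1),np.round(R[1],1),R[2],flush=True);return R
for v in(140,150,165,180): print(v,[f"{u}:{Z[v,u]:.0f}" for u in range(166,436,5)])
rect(roi&(Z>8),15,"all@15")
rect(roi&(Z>90),110,"handle@110")
k=roi.copy(); k[:,270:]=0
rect(k&(Z>33)&(Z<46),40,"keeper@40")
k=roi.copy(); k[:,:338]=0
rect(k&(Z>38)&(Z<50),45,"ledges@45")
rect(k&(Z>52)&(Z<64),58,"lips@58")
```

```text
140 ['166:-1', '171:15', '176:15', '181:15', '186:15', '191:14', '196:17', '201:16', '206:15', '211:16', '216:15', '221:40', '226:42', '231:16', '236:14', '241:40', '246:38', '251:16', '256:15', '261:16', '266:15', '271:14', '276:15', '281:18', '286:16', '291:13', '296:14', '301:15', '306:15', '311:16', '316:14', '321:59', '326:13', '331:14', '336:15', '341:15', '346:52', '351:59', '356:46', '361:45', '366:44', '371:45', '376:45', '381:45', '386:35', '391:45', '396:45', '401:44', '406:45', '411:45', '416:46', '421:42', '426:58', '431:59']
150 ['166:-1', '171:13', '176:15', '181:17', '186:15', '191:23', '196:22', '201:24', '206:23', '211:21', '216:23', '221:40', '226:41', '231:24', '236:22', '241:39', '246:41', '251:24', '256:483', '261:22', '266:23', '271:23', '276:22', '281:22', '286:50', '291:51', '296:51', '301:50', '306:49', '311:49', '316:50', '321:110', '326:110', '331:111', '336:51', '341:50', '346:55', '351:57', '356:46', '361:44', '366:45', '371:44', '376:45', '381:44', '386:38', '391:43', '396:44', '401:43', '406:43', '411:45', '416:46', '421:47', '426:58', '431:-0']
165 ['
[... 736 characters left out ...]
1:15', '266:15', '271:14', '276:14', '281:14', '286:16', '291:16', '296:16', '301:14', '306:14', '311:14', '316:47', '321:108', '326:110', '331:109', '336:14', '341:31', '346:58', '351:59', '356:45', '361:44', '366:43', '371:45', '376:46', '381:45', '386:44', '391:44', '396:45', '401:45', '406:45', '411:45', '416:44', '421:56', '426:57', '431:-0']
all@15 18056 z med 26.0 [562.4 163.4] [ 95.7 340.7] 77.33932495117188
handle@110 914 z med 109.6 [582.6 162.2] [51.2 17.7] 77.6785659790039
keeper@40 1197 z med 39.9 [479.7 183.4] [85.3 36.7] 77.74304962158203
ledges@45 4461 z med 44.9 [656.9 145.4] [ 80.  105.3] 77.06970977783203
lips@58 1048 z med 57.6 [661.4 143.8] [ 79.2 101.8] 77.7558364868164
```

Run:
```python
from h import *
plan([582.6,162.2,80],1.3548)
```

```text
at [531.1 163.2 297.4] [-3.1407e+00  5.0000e-04  1.3409e+00] t 3.3 F [-1.  -0.5  0. ]
cm [ 1.09  5.05 21.74] rot [-0.001  0.    -0.014] rows>= 4.5
```

Call:
play_rows(commands="0.5 2.5 3.7 0 0 -0.014 1;0.6 2.5 4 0 0 0 1;0 0 4.5 0 0 0 1;0 0 4.5 0 0 0 1;0 0 3 0 0 0 1")

```text
time: 3.8
eef_pos: [580.7, 163.1, 97.4]
tcp_rot: [-3.138, 0.002, 1.354]
wrist_force: [-0.0, -0.8, 0.3]
opening: 1.002
gripper_force: 0.0
```

Call:
play_rows(commands="0 0 2 0 0 0 1;0 0 0 0 0 0 1;0 0 0 0 0 0 1")

```text
time: 4.1
eef_pos: [582.6, 163.7, 81.0]
tcp_rot: [-3.141, 0.0, 1.356]
wrist_force: [-0.1, -0.2, 0.8]
opening: 0.998
gripper_force: 0.0
```

Run:
```python
from h import *
plan([582.6,162.2,80],1.3548)
im,d,m=grab("wrist"); np.savez("w3.npz",im=im,d=d,**m)
```

```text
at [582.6 163.7  81. ] [-3.1411e+00  1.0000e-04  1.3559e+00] t 4.1 F [-0.1 -0.2  0.8]
cm [-0.15  0.03  0.1 ] rot [-0.     0.     0.001] rows>= 0.0
```

Aligned, so I'll close on the handle.

Call:
play_rows(commands="-0.1 0 0.1 0 0 0 0.1;0 0 0 0 0 0 0.1;0 0 0 0 0 0 0.1;0 0 0 0 0 0 0.1;0 0 0 0 0 0 0.1", newtons=35)

```text
time: 4.65
eef_pos: [582.3, 163.2, 80.2]
tcp_rot: [3.141, -0.0, 1.358]
wrist_force: [-0.6, 0.7, -0.3]
opening: 0.584
gripper_force: 0.0
```

Call:
play_rows(commands="0 0 0 0 0 0 0.1;0 0 0 0 0 0 0.1")

```text
time: 4.85
eef_pos: [582.2, 163.2, 79.9]
tcp_rot: [-3.141, -0.0, 1.358]
wrist_force: [0.1, 0.1, 0.6]
opening: 0.397
gripper_force: 0.0
```

Call:
play_rows(commands="0 0 0 0 0 0 0.1;0 0 0 0 0 0 0.1;0 0 0 0 0 0 0.1;0 0 0 0 0 0 0.1")

```text
time: 5.25
eef_pos: [583.2, 163.0, 79.9]
tcp_rot: [3.14, -0.0, 1.358]
wrist_force: [2.6, -0.2, -3.0]
opening: 0.175
gripper_force: 35.0
```

Run:
```python
from h import *
s=r.get_state(); print(s["opening"],s["gripper_force"])
p=s["eef_pos"]; x=np.array([np.cos(-.2155),np.sin(-.2155),0])
plan(p-x*105,1.3553)
```

```text
0.17525745369287182 34.99929964542389
at [583.2 163.   79.9] [ 3.1400e+00 -3.0000e-04  1.3578e+00] t 5.25 F [ 2.6 -0.2 -3. ]
cm [  0.03 -10.5   -0.02] rot [ 0.002 -0.     0.003] rows>= 2.1
```

Call:
play_rows(commands="0 -2 0 0 0 0 0.1;0 -2.5 0 0 0 0 0.1;0 -2.5 0 0 0 0 0.1;0 -2.5 0 0 0 0 0.1;0 -1 0 0 0 0 0.1")

```text
time: 5.75
eef_pos: [479.9, 185.4, 80.0]
tcp_rot: [3.139, -0.001, 1.359]
wrist_force: [8.3, -3.7, -9.9]
opening: 0.177
gripper_force: 35.0
```

Call:
play_rows(commands="0 0 0 0 0 0 0.1;0 0 0 0 0 0 0.1")

```text
time: 5.95
eef_pos: [481.2, 185.2, 80.0]
tcp_rot: [3.138, -0.0, 1.359]
wrist_force: [6.9, -3.0, -7.4]
opening: 0.174
gripper_force: 35.0
```

Run:
```python
from h import *
im,d,m=grab("wrist"); np.savez("w4.npz",im=im,d=d,**m); save("w4.png",im)
s=r.get_state(); print(s["opening"],s["gripper_force"],s["wrist_force"])
a=np.array([583.2,163.0]);p=s["eef_pos"][:2]
x=np.array([np.cos(-.2155),np.sin(-.2155)]);y=np.array([-x[1],x[0]])
print((p-a)@x,(p-a)@y,(p-[479.7,183.4])@x,(p-[479.7,183.4])@y,s["eef_pos"])
```

```text
0.17873045622373365 34.99812841415405 [ 7.01454108 -3.17819845 -7.67662254]
-104.03186191598057 -0.15791909462993764 1.4363936679490898 2.0459556937600953 [481.54066806 185.0914794   79.96289471]
```

View pics/w4.png

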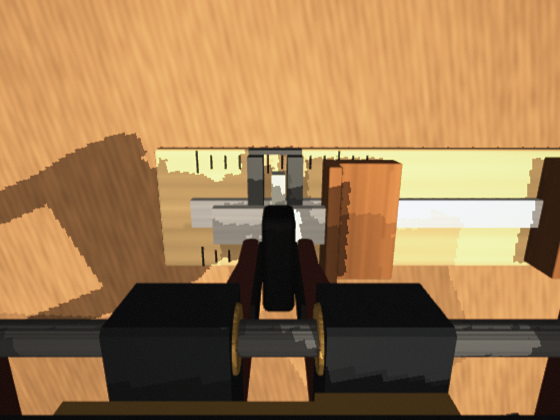

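The blade (278,185) shows between the two keeper bars (255,180) and (295,180). I'll measure the centring before pressing.

Run:
```python
from h import *
z=np.load("w4.npz"); P=cloud(z,z["d"]); x=np.array([np.cos(-.2155),np.sin(-.2155)])
k=np.array([479.7,183.4])
o=np.array(z["position"])
X=(P[...,:2]-k)@x
for v in(165,178,184,190):
  print(v,[f"{u}:{X[v,u]:.0f}/{P[v,u,2]:.0f}/{int(z['im'][v,u].mean())}" for u in range(244,308,2)])
```

```text
165 ['244:-22/14/148', '246:-21/16/148', '248:-17/40/99', '250:-16/41/103', '252:-15/40/101', '254:-14/40/101', '256:-12/40/102', '258:-11/41/102', '260:-10/38/103', '262:-8/39/81', '264:-8/15/171', '266:-7/13/154', '268:-5/16/28', '270:-4/14/129', '272:-2/16/220', '274:-1/15/222', '276:1/15/221', '278:2/16/147', '280:3/15/149', '282:5/15/32', '284:6/16/151', '286:8/14/93', '288:8/40/99', '290:1/266/106', '292:11/39/106', '294:12/40/104', '296:13/40/103', '298:15/39/106', '300:16/41/105', '302:17/40/112', '304:20/14/210', '306:22/15/136']
178 ['244:-22/15/151', '246:-21/15/152', '248:-17/41/86', '250:-16/40/83', '252:-15/40/84', '254:-14/41/102', '256:-12/40/101', '258:-11/39/101', '260:-10/41/102', '262:-8/40/81', '264:-8/15/84', '266:-7/15/113', '268:-5/14/114', '270:-4/14/117', '272:-2/57/238', '274:-1/57/239', '276:1/58/239', '278:2/57/239', '280:3/58/239', '282:4/58/239', '284:5/58/244', '286:8/15/72', '288:8/41/84', '290:10/41/89', '292:11/40/102', '294:12/41/105', '296:13/40/105', '298:15/40/105', '300:16/40/104', '302:17/40/105', '304:21/16/112', '306:22/14/112']
184 ['244:-2
[... 360 characters left out ...]
'288:8/40/85', '290:10/39/101', '292:11/40/101', '294:12/39/105', '296:14/40/104', '298:15/40/105', '300:16/40/104', '302:17/40/103', '304:21/14/109', '306:22/14/105']
190 ['244:-23/15/150', '246:-21/16/151', '248:-18/40/62', '250:-16/40/52', '252:-15/39/51', '254:-14/39/54', '256:-13/39/53', '258:-11/40/54', '260:-10/41/54', '262:-9/40/51', '264:-8/16/82', '266:-7/16/114', '268:-5/15/113', '270:-4/14/112', '272:-2/58/145', '274:-1/58/147', '276:1/57/148', '278:2/57/146', '280:3/58/158', '282:4/58/240', '284:5/58/244', '286:8/17/70', '288:8/40/38', '290:10/39/40', '292:11/40/52', '294:12/39/53', '296:14/40/50', '298:15/40/53', '300:16/39/50', '302:17/41/69', '304:21/15/112', '306:22/16/114']
```

Blade centre is 1.7 mm towards +x of the channel middle. I'll correct that and press.

Call:
play_rows(commands="0 -0.17 0 0 0 0 0.1;0 0 0.3 0 0 0 0.1;0 0 0.5 0 0 0 0.1;0 0 0.5 0 0 0 0.1;0 0 0.3 0 0 0 0.1")

```text
time: 6.5
eef_pos: [482.2, 185.3, 65.5]
tcp_rot: [3.135, -0.001, 1.358]
wrist_force: [4.6, -8.2, 34.4]
opening: 0.178
gripper_force: 35.1
```

Call:
play_rows(commands="0 0 0 0 0 0 0.1;0 0 0 0 0 0 0.1")

```text
time: 6.7
eef_pos: [482.6, 185.1, 65.8]
tcp_rot: [3.134, -0.001, 1.359]
wrist_force: [6.4, -6.1, 6.3]
opening: 0.175
gripper_force: 35.0
```

```bash
cat > meas.py <<'E'
from h import *
import sys
im,d,m=grab("wrist"); np.savez(sys.argv[1]+".npz",im=im,d=d,**m); save(sys.argv[1]+".png",im)
P=cloud(m,d); x=np.array([np.cos(-.2155),np.sin(-.2155)]); y=np.array([-x[1],x[0]]); k=np.array([479.7,183.4])
X=(P[...,:2]-k)@x; Y=(P[...,:2]-k)@y
b=(abs(X)<8)&(Y>20)&(Y<34)&(P[...,2]>28)&(P[...,2]<75)
if b.any(): print("blade",np.percentile(X[b],[3,97]),"z",np.median(P[...,2][b]),b.sum())
s=r.get_state(); print(s["opening"],s["gripper_force"],s["wrist_force"],s["eef_pos"],s["time"])
E
python3 meas.py w5
```

```text
blade [-0.97627631  7.69933675] z 43.79426551220004 373
0.17352790881704933 35.00872850418091 [ 6.97023219 -5.38025898  6.22665899] [482.61497919 185.06918802  65.75440734] 6.75
```

The blade dropped 14 mm and sits in the channel. I'll release and go up.

Call:
play_rows(commands="0 0 0 0 0 0 1;0 0 0 0 0 0 1;0 0 0 0 0 0 1;0 0 0 0 0 0 1;0 0 0 0 0 0 1")

```text
time: 7.25
eef_pos: [477.3, 185.8, 63.6]
tcp_rot: [-3.14, 0.0, 1.358]
wrist_force: [-0.1, -0.9, -0.4]
opening: 0.593
gripper_force: 0.0
```

Call:
play_rows(commands="0 0 0 0 0 0 1;0 0 -2 0 0 0 1;0 0 -4 0 0 0 1;0 0 -5 0 0 0 1;0 0 -5 0 0 0 1")

```text
time: 7.75
eef_pos: [477.0, 185.6, 225.2]
tcp_rot: [-3.14, 0.001, 1.358]
wrist_force: [1.3, 0.4, 0.4]
opening: 0.994
gripper_force: 0.0
```

Call:
play_rows(commands="0 2 -5 0 0 0 1;0 4 -2 0 0 0 1;0 0 0 0 0 0 1;0 0 0 0 0 0 1")

```text
time: 8.15
eef_pos: [535.4, 173.1, 290.2]
tcp_rot: [-3.141, -0.0, 1.357]
wrist_force: [-0.2, 0.4, -1.4]
opening: 1.003
gripper_force: 0.0
```

```bash
python3 meas.py w6
cat > st.py <<'E'
from h import *
import sys
z=np.load(sys.argv[1]+".npz"); P=cloud(z,z["d"]); Z=P[...,2]
x=np.array([np.cos(-.2155),np.sin(-.2155)]); y=np.array([-x[1],x[0]]); k=np.array([479.7,183.4])
X=(P[...,:2]-k)@x; Y=(P[...,:2]-k)@y
for n,b in dict(handle=(Z>80)&(Z<104),lip1=(Z>53)&(Z<63)&(X>0)&(X<60),ledge1=(Z>41)&(Z<49)&(X>10)&(X<100),ledge2=(Z>41)&(Z<49)&(X>140)&(X<240),lip2=(Z>53)&(Z<63)&(X>140),keeper=(Z>36)&(Z<44)&(abs(X)<20)&(abs(Y)<50)).items():
    b=b&(abs(Y)<60)&(abs(X)<260)
    if n!="keeper":
        b=cv2.morphologyEx(b.astype(np.uint8),cv2.MORPH_OPEN,np.ones((3,3)))>0
    if b.any(): print(n,b.sum(),"X",np.percentile(X[b],[1,99]).round(1),"Y",np.percentile(Y[b],[1,99]).round(1),"z",np.median(Z[b]).round(1), cv2.minAreaRect(P[b][:,:2].astype(np.float32)))
E
python3 st.py w6
```

```text
blade [0.15647398 7.71686075] z 44.04544148372412 81
1.0001510997507563 0.0 [-0.78578033 -0.13709157 -0.54511672] [534.04150858 173.19688777 289.2268873 ] 8.2
handle 717 X [-3.9 11.8] Y [-23.6  24.7] z 95.4 ((483.4866027832031, 183.0155792236328), (48.84077072143555, 16.212533950805664), 77.76358795166016)
lip1 451 X [33.8 41.7] Y [-39.4  38.5] z 57.9 ((516.5995483398438, 175.2925567626953), (79.436767578125, 7.871459007263184), 78.14253997802734)
ledge1 2124 X [41.7 81.2] Y [-39.2  39.5] z 45.0 ((540.097412109375, 170.20516967773438), (79.57097625732422, 39.95743179321289), 78.3962631225586)
ledge2 2241 X [189.3 229.6] Y [-39.   39.7] z 44.9 ((684.4313354492188, 138.8203887939453), (79.3311767578125, 40.97722244262695), 77.52709197998047)
lip2 513 X [228.8 237.2] Y [-38.5  39.5] z 57.6 ((707.4907836914062, 133.63458251953125), (79.50012969970703, 8.931418418884277), 77.8212661743164)
keeper 774 X [-18.2  17.5] Y [-42.3  42.7] z 40.0 ((479.8794250488281, 183.11566162109375), (86.38613891601562, 39.179405212402344), 78.86788177490234)
```

View pics/w6.png

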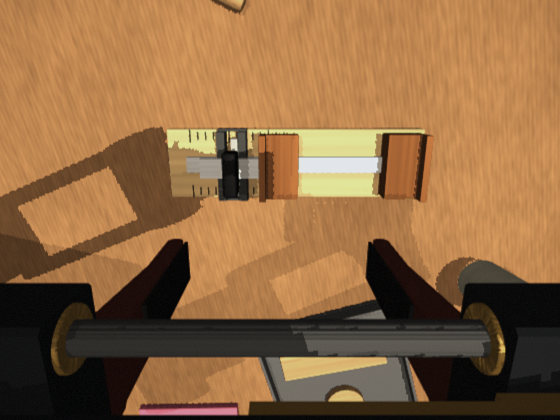

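The rest is latched: the blade is in the channel, the handle at (231,174) is down, and the rests stand at (278,165) and (402,165). The gap is 187.6 mm and its middle is at world (612.2,154.6). Next I turn towards the panel.

Call:
play_rows(commands="0 0 0 0 0 0.14 1;0 0 0 0 0 0.14 1;0 0 0 0 0 0.14 1;0 0 0 0 0 0.14 1;0 0 0 0 0 0.14 1")

```text
time: 8.7
eef_pos: [532.8, 173.5, 288.5]
tcp_rot: [-3.139, 0.004, 0.653]
wrist_force: [0.3, -0.5, 1.0]
opening: 0.999
gripper_force: 0.0
```

Call:
play_rows(commands="0 0 0 0 0 0.14 0.7;0 0 0 0 0 0.14 0.7;0 0 0 0 0 0.14 0.7;0 0 0 0 0 0.14 0.7;0 0 0 0 0 0.1 0.7")

```text
time: 9.2
eef_pos: [532.8, 173.4, 288.5]
tcp_rot: [3.141, 0.004, -0.007]
wrist_force: [1.2, 0.2, -0.8]
opening: 0.705
gripper_force: 0.0
```

Run:
```python
from h import *
plan([500,-142.5,200],-.005)
```

```text
at [532.8 173.4 288.5] [ 3.1411  0.0041 -0.0068] t 9.2 F [ 1.2  0.2 -0.8]
cm [-3.03 31.61  8.88] rot [ 0.001  0.004 -0.002] rows>= 6.6
```

Call:
play_rows(commands="-0.4 4.5 1 0 0.004 0 0.7;-0.4 4.5 1 0 0 0 0.7;-0.4 4.5 1 0 0 0 0.7;-0.4 4.5 1 0 0 0 0.7;-0.4 4.5 1 0 0 0 0.7")

```text
time: 9.7
eef_pos: [512.2, -52.1, 238.4]
tcp_rot: [-3.14, -0.001, -0.001]
wrist_force: [0.7, -0.3, -0.1]
opening: 0.699
gripper_force: 0.0
```

Call:
play_rows(commands="-0.5 4.6 2 0 0 0 0.7;-0.5 4.5 1.9 0 0 0 0.7;0 0 0 0 0 0 0.7;0 0 0 0 0 0 0.7")

```text
time: 10.1
eef_pos: [502.7, -141.6, 199.7]
tcp_rot: [-3.139, -0.0, -0.005]
wrist_force: [-0.0, -0.2, 0.0]
opening: 0.703
gripper_force: 0.0
```

Run:
```python
from h import *
im,d,z=grab("wrist"); P=cloud(z,d); hsv=cv2.cvtColor(im,cv2.COLOR_RGB2HSV)
mk=((P[...,2]>12)&(P[...,2]<22)&(abs(P[...,1]+142.5)<33)&(hsv[...,1]>70)&(hsv[...,2]>90)&(abs(P[...,0]-555)<88)).astype(np.uint8)
mk=cv2.morphologyEx(mk,cv2.MORPH_OPEN,np.ones((3,3)))
c=max(cv2.findContours(mk,0,2)[0],key=cv2.contourArea)[:,0].astype(float)
zz=np.median(P[...,2][mk>0]); o=np.array(z["position"]); q=world(z,c[:,0],c[:,1],np.ones(len(c)))-o
W=o+q*((zz-o[2])/q[:,2])[:,None]; print(zz,cv2.minAreaRect(W[:,:2].astype(np.float32)),c.min(0),c.max(0))
plan([554.1,-142.5,9],-.005)
```

```text
16.83011089900242 ((553.6051025390625, -141.9181671142578), (44.74528503417969, 158.3087615966797), 89.71347045898438) [255.  43.] [301. 203.]
at [ 503.6 -140.9  200.5] [-3.1397e+00 -1.7000e-03 -2.8000e-03] t 10.15 F [ 0.3 -0.1  0.5]
cm [ 5.02  0.18 19.16] rot [-0.002 -0.002  0.002] rows>= 4.0
```

Call:
play_rows(commands="2.5 0 3 0 0 0 0.7;2.5 0.1 4 0 0 0.002 0.7;0 0 4 0 0 0 0.7;0 0 4 0 0 0 0.7;0 0 1.5 0 0 0 0.7")

```text
time: 10.65
eef_pos: [553.3, -139.7, 33.3]
tcp_rot: [-3.139, 0.001, -0.001]
wrist_force: [0.5, 0.8, -0.5]
opening: 0.698
gripper_force: 0.0
```

Call:
play_rows(commands="0 0 0 0 0 0 0.7;0 0 0 0 0 0 0.7")

```text
time: 10.85
eef_pos: [556.1, -141.9, 37.2]
tcp_rot: [-3.141, -0.004, -0.002]
wrist_force: [0.4, -0.4, -0.2]
opening: 0.701
gripper_force: 0.0
```

Run:
```python
from h import *
plan([553.8,-142.1,9],-.005)
```

```text
at [ 556.1 -141.9   37.2] [-3.1414e+00 -4.4000e-03 -2.3000e-03] t 10.85 F [ 0.4 -0.4 -0.2]
cm [-0.24  0.02  2.82] rot [-0.    -0.004  0.003] rows>= 0.6
```

Call:
play_rows(commands="-0.24 0 1 0 -0.004 0.003 0.7;0 0 1.3 0 0 0 0.7;0 0 0.4 0 0 0 0.7;0 0 0 0 0 0 0.7")

```text
time: 11.25
eef_pos: [552.4, -143.1, 8.8]
tcp_rot: [-3.141, 0.001, -0.007]
wrist_force: [-0.2, -0.5, 0.5]
opening: 0.699
gripper_force: 0.0
```

Call:
play_rows(commands="0 0 0 0 0 0 0.4;0 0 0 0 0 0 0.4;0 0 0 0 0 0 0.4;0 0 0 0 0 0 0.4;0 0 0 0 0 0 0.4", newtons=20)

```text
time: 11.75
eef_pos: [553.2, -143.4, 9.7]
tcp_rot: [-3.142, -0.0, -0.007]
wrist_force: [0.2, -0.3, -0.5]
opening: 0.4
gripper_force: 0.0
```

It closed past the panel's width without force, so I'm looking at why.

Run:
```python
from h import *
im,d,z=grab("wrist"); save("w7.png",im); np.savez("w7.npz",im=im,d=d,**z)
s=r.get_state(); print(s)
```

```text
{'time': 11.8, 'qpos': array([-3.74470016e-01,  5.49392608e-01,  1.75169328e+00,  1.26767887e-04,
        8.40272217e-01,  1.20345529e+00]), 'joint_velocities': array([-2.22245676e-03,  4.09340076e-04,  1.30087892e-04,  4.24234047e-04,
        6.08360508e-05, -2.17724241e-04]), 'tau': array([-1.04031869e-02, -5.40475309e+01, -1.77298772e+01,  2.98686046e-02,
       -6.41714106e-02,  4.70216889e-05]), 'eef_pos': array([ 553.26798748, -143.37112494,    9.69254329]), 'tcp_rot': array([-3.14158875e+00, -2.52817898e-04, -7.21355664e-03]), 'wrist_force': array([-0.53990787,  0.13779979, -0.69755045]), 'torque': array([ 0.03840346,  0.08416438, -0.03258263]), 'gripper_force': 0.0, 'opening': 0.3975630133201816}
```

View pics/w7.png

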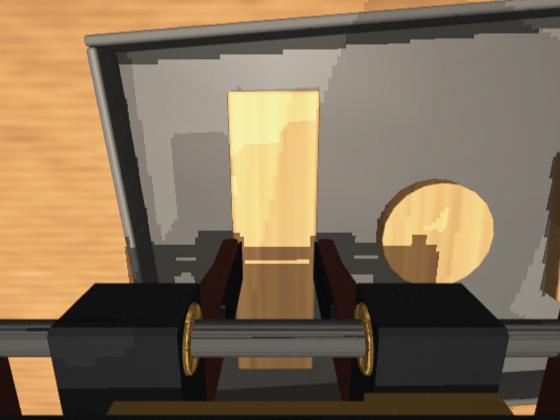

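The fingers straddle the panel at (275,250) with a small gap either side, so the opening scale isn't linear in width. I'll close further.

Call:
play_rows(commands="0 0 0 0 0 0 0.1;0 0 0 0 0 0 0.1;0 0 0 0 0 0 0.1;0 0 0 0 0 0 0.1;0 0 0 0 0 0 0.1", newtons=20)

```text
time: 12.3
eef_pos: [553.2, -143.3, 9.5]
tcp_rot: [-3.141, 0.0, -0.007]
wrist_force: [-0.3, -0.2, -0.4]
opening: 0.102
gripper_force: 0.0
```

Run:
```python
from h import *
im,d,z=grab("wrist"); np.savez("w8.npz",im=im,d=d,**z); save("w8.png",im)
for n in("w7","w8"):
    z=np.load(n+".npz"); P=cloud(z,z["d"]); hsv=cv2.cvtColor(z["im"],cv2.COLOR_RGB2HSV)
    print(n,z["position"],z["rotation"])
    for v in(120,200,236,250,265,290):
        print(v,[f"{u}:{P[v,u,1]:.0f}/{P[v,u,2]:.0f}" for u in range(190,360,6)])
    mk=((P[...,2]>12)&(P[...,2]<22)&(hsv[...,1]>70)&(hsv[...,2]>90)&(abs(P[...,1]+142.5)<40))
    q=P[mk]; print("panel x",np.percentile(q[:,0],[1,99]),"y",np.percentile(q[:,1],[1,99]),"z",np.median(q[:,2]))
```

```text
w7 [ 628.11287929 -144.28156328  195.30436675] [-2.75699923e-01 -4.40872929e-04 -1.57874788e+00]
120 ['190:-99/5', '196:-102/7', '202:-105/6', '208:-108/5', '214:-111/6', '220:-114/5', '226:-117/5', '232:-122/17', '238:-125/17', '244:-128/16', '250:-131/17', '256:-134/15', '262:-137/18', '268:-140/16', '274:-143/16', '280:-145/17', '286:-148/16', '292:-151/16', '298:-154/17', '304:-157/17', '310:-160/17', '316:-163/18', '322:-168/3', '328:-171/5', '334:-174/4', '340:-177/6', '346:-180/5', '352:-183/5', '358:-186/5']
200 ['190:-96/5', '196:-99/5', '202:-102/3', '208:-105/5', '214:-109/5', '220:-112/4', '226:-115/4', '232:-120/16', '238:-123/16', '244:-127/17', '250:-130/16', '256:-133/16', '262:-136/16', '268:-139/17', '274:-142/16', '280:-145/17', '286:-148/17', '292:-151/16', '298:-155/17', '304:-158/17', '310:-161/17', '316:-164/16', '322:-168/6', '328:-172/5', '334:-175/5', '340:-179/4', '346:-182/5', '352:-185/5', '358:-188/5']
236 ['190:-94/5', '196:-97/5', '202:-101/5', '208:-104/5', '214:-108/5', '220:-111/5', '226:-114/4', '232:-118/4', '238:-123/17', '244:-126/16', '250:-129
[... 3720 characters left out ...]
152/62', '304:-155/62', '310:-157/61', '316:-166/6', '322:-169/5', '328:-173/6', '334:-177/4', '340:-180/4', '346:-183/5', '352:-187/5', '358:-190/6']
290 ['190:-124/121', '196:-125/121', '202:-127/122', '208:-128/122', '214:-129/122', '220:-131/122', '226:-132/122', '232:-133/122', '238:-135/121', '244:-136/120', '250:-138/122', '256:-136/83', '262:-138/80', '268:-139/47', '274:-141/16', '280:-145/18', '286:-148/17', '292:-149/80', '298:-151/82', '304:-150/122', '310:-151/122', '316:-153/122', '322:-154/122', '328:-155/123', '334:-157/121', '340:-158/123', '346:-160/122', '352:-161/122', '358:-162/122']
panel x [478.7332747  633.09520156] y [-163.90691017 -120.16246059] z 16.775484373297417
```

View pics/w8.png

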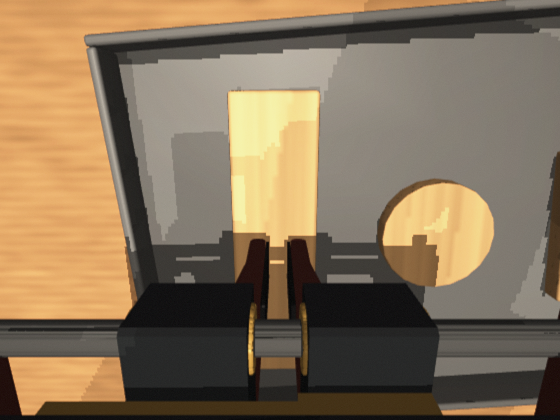

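Run:
```python
from h import *
z=np.load("w8.npz"); P=cloud(z,z["d"])
R=Ro.from_euler("xyz",z["rotation"]).as_matrix(); K=z["camera_matrix"]
def proj(p):
    c=(np.array(p)-z["position"])@R; return (K[0,0]*c[0]/-c[2]+K[0,2], K[1,1]*-c[1]/-c[2]+K[1,2])
for q in([553,-143,9.5],[563,-143,9.5],[563,-143,28.5],[563,-143,45],[553,-143,28.5],[553,-143,40]): print(q,np.round(proj(q)))
for u in(252,258,264,267,269):
    print(u,[f"{v}:{P[v,u].round(0)}" for v in range(232,300,5)])
```

```text
[553, -143, 9.5] [276. 243.]
[563, -143, 9.5] [276. 226.]
[563, -143, 28.5] [276. 238.]
[563, -143, 45] [276. 252.]
[553, -143, 28.5] [276. 257.]
[553, -143, 40] [276. 267.]
252 ['232:[ 562. -130.   16.]', '237:[ 559. -130.   17.]', '242:[ 565. -132.   39.]', '247:[ 565. -132.   44.]', '252:[ 565. -132.   49.]', '257:[ 565. -133.   55.]', '262:[ 565. -133.   60.]', '267:[ 565. -134.   65.]', '272:[ 565. -134.   69.]', '277:[ 565. -134.   73.]', '282:[ 565. -134.   77.]', '287:[ 586. -138.  120.]', '292:[ 586. -138.  121.]', '297:[ 584. -138.  121.]']
258 ['232:[ 562. -133.   17.]', '237:[ 560. -133.   17.]', '242:[ 564. -134.   37.]', '247:[ 565. -135.   43.]', '252:[ 565. -135.   50.]', '257:[ 565. -135.   55.]', '262:[ 564. -136.   59.]', '267:[ 564. -136.   63.]', '272:[ 564. -136.   68.]', '277:[ 565. -136.   73.]', '282:[ 565. -137.   76.]', '287:[ 564. -137.   80.]', '292:[ 565. -137.   84.]', '297:[ 565. -137.   88.]']
264 ['232:[ 562. -137.   17.]', '237:[ 559. -136.   17.]', '242:[ 564. -137.   37.]', '247:[ 565. -138.   44.]', '252:[ 565. -138.   50.]', '257:[ 563. -138.   
[... 288 characters left out ...]
 563. -139.   33.]', '247:[ 563. -139.   40.]', '252:[ 563. -139.   45.]', '257:[ 563. -139.   52.]', '262:[ 563. -139.   56.]', '267:[ 561. -139.   57.]', '272:[ 559. -139.   57.]', '277:[ 557. -139.   58.]', '282:[ 556. -139.   60.]', '287:[ 553. -139.   59.]', '292:[ 551. -139.   59.]', '297:[ 549. -139.   61.]']
269 ['232:[ 562. -139.   17.]', '237:[ 559. -139.   17.]', '242:[ 556. -139.   17.]', '247:[ 554. -139.   18.]', '252:[ 551. -139.   17.]', '257:[ 547. -139.   16.]', '262:[ 545. -139.   16.]', '267:[ 542. -139.   17.]', '272:[ 539. -139.   17.]', '277:[ 536. -139.   17.]', '282:[ 533. -139.   17.]', '287:[ 529. -139.   16.]', '292:[ 527. -139.   17.]', '297:[ 523. -139.   16.]']
```

The fingertips actually end at z≈33 while the TCP reads 9.5, so they are above the panel. I'll reopen and go down in small steps, watching the force.

Call:
play_rows(commands="0 0 0 0 0 0 0.7;0 0 0 0 0 0 0.7;0 0 0 0 0 0 0.7;0 0 0 0 0 0 0.7;0 0 0 0 0 0 0.7")

```text
time: 12.85
eef_pos: [553.2, -143.3, 9.5]
tcp_rot: [-3.141, 0.0, -0.007]
wrist_force: [0.5, -0.5, 0.7]
opening: 0.517
gripper_force: 0.0
```

Call:
play_rows(commands="0 -0.1 0.4 0 0 0 0.7;0 0 0.4 0 0 0 0.7;0 0 0.4 0 0 0 0.7;0 0 0 0 0 0 0.7;0 0 0 0 0 0 0.7")

```text
time: 13.35
eef_pos: [553.0, -142.2, -2.7]
tcp_rot: [-3.141, 0.001, -0.007]
wrist_force: [-0.2, -0.6, 0.9]
opening: 0.699
gripper_force: 0.0
```

```bash
cat > tip.py <<'E'
from h import *
im,d,z=grab("wrist"); P=cloud(z,d); s=r.get_state(); e=s["eef_pos"]
print(e.round(1),s["wrist_force"].round(1),s["opening"].round(3),s["time"])
b=(abs(P[...,0]-e[0]-11)<4)&(abs(P[...,1]-e[1])<58)&(d>0)&(P[...,2]>19)&(P[...,2]<80)
q=P[b]
for sg in(1,-1):
    k=q[sg*(q[:,1]-e[1])>0]; print(sg,len(k),"low z",np.sort(k[:,2])[:8].round(1), "inner y",np.percentile(sg*(k[:,1]-e[1]),[2,98]).round(1))
np.savez("tip.npz",im=im,d=d,**z); save("tip.png",im)
E
python3 tip.py
```

```text
Traceback (most recent call last):
  File "tip.py", line 3, in <module>
    print(e.round(1),s["wrist_force"].round(1),s["opening"].round(3),s["time"])
                                               ^^^^^^^^^^^^^^^^^^
AttributeError: 'float' object has no attribute 'round'
```

```bash
sed -i 's/s\["opening"\].round(3)/s["opening"]/' tip.py; python3 tip.py
```

```text
[ 553.2 -142.3   -2.4] [-0.1  0.7  0.8] 0.7004188757428337 13.45
1 2146 low z [20.7 20.7 20.9 21.2 21.4 21.6 21.6 21.7] inner y [30.2 41.6]
-1 2109 low z [20.4 20.8 20.9 21.  21.1 21.3 21.5 21.6] inner y [30.9 42.4]
```

Call:
play_rows(commands="0.05 0 0.4 0 0 0 0.7;0 0 0.4 0 0 0 0.7;0 0 0.4 0 0 0 0.7;0 0 0 0 0 0 0.7;0 0 0 0 0 0 0.7")

```text
time: 13.95
eef_pos: [553.5, -142.3, -14.7]
tcp_rot: [-3.141, 0.001, -0.007]
wrist_force: [-0.6, -0.7, -0.0]
opening: 0.699
gripper_force: 0.0
```

```bash
sed -i 's/>19)&/>9)\&/' tip.py; sed -i 's/(abs(P\[...,1\]-e\[1\])<58)/(abs(P[...,1]-e[1])<58)\&(abs(P[...,1]-e[1])>27)/' tip.py; python3 tip.py
```

```text
[ 553.6 -142.3  -14.5] [ 0.5  0.2 -0.6] 0.6997883727423301 14.0
1 2577 low z [ 9.1  9.1  9.3  9.4  9.4  9.4  9.5 10. ] inner y [30.3 41.5]
-1 2568 low z [9.  9.1 9.1 9.2 9.2 9.3 9.3 9.3] inner y [31.  43.8]
```

Call:
play_rows(commands="0 0 0 0 0 0 0.4;0 0 0 0 0 0 0.4;0 0 0 0 0 0 0.4;0 0 0 0 0 0 0.4;0 0 0 0 0 0 0.4", newtons=20)

```text
time: 14.5
eef_pos: [553.8, -142.3, -14.3]
tcp_rot: [-3.142, -0.0, -0.007]
wrist_force: [-0.0, -0.3, 2.2]
opening: 0.508
gripper_force: 20.0
```

Gripped. Now lift and carry.

Call:
play_rows(commands="0 0 -2 0 0 0 0.4;0 0 -3 0 0 0 0.4;0 0 -4 0 0 0 0.4;0 0 -4 0 0 0 0.4;0 0 -3 0 0 0 0.4", newtons=25)

```text
time: 15.0
eef_pos: [554.2, -142.5, 148.0]
tcp_rot: [3.141, -0.002, -0.007]
wrist_force: [0.4, 0.2, -1.1]
opening: 0.511
gripper_force: 25.0
```

Call:
play_rows(commands="0.6 -3 0 0 0 0 0.4;0.6 -3 0 0 0 0 0.4;0.6 -3 0 0 0 0 0.4;0.6 -3 0 0 0 0 0.4;0.6 -3 0 0 0 0 0.4")

```text
time: 15.5
eef_pos: [584.6, 8.7, 145.5]
tcp_rot: [-3.141, 0.0, -0.007]
wrist_force: [0.2, -1.4, -0.6]
opening: 0.507
gripper_force: 25.0
```

Call:
play_rows(commands="0.6 -3 0 0 0 0 0.4;0.6 -3 0 0 0 0 0.4;0.6 -3 0 0 0 0 0.4;0.6 -3 0 0 0 0.05 0.4;0 0 0 0 0 0.05 0.4")

```text
time: 16.0
eef_pos: [610.0, 130.9, 145.4]
tcp_rot: [-3.14, -0.0, -0.106]
wrist_force: [0.2, 0.1, -0.7]
opening: 0.506
gripper_force: 25.0
```

Call:
play_rows(commands="0 0 0 0 0 0.05 0.4;0 0 0 0 0 0.05 0.4;0 0 0 0 0 0 0.4")

```text
time: 16.3
eef_pos: [609.3, 127.4, 145.3]
tcp_rot: [3.142, 0.001, -0.207]
wrist_force: [-0.0, 0.3, -0.6]
opening: 0.507
gripper_force: 25.0
```

```bash
cat > pan.py <<'E'
from h import *
import sys
h=float(sys.argv[1])
im,d,z=grab("wrist"); np.savez(sys.argv[2]+".npz",im=im,d=d,**z); save(sys.argv[2]+".png",im)
s=r.get_state(); e=s["eef_pos"]; yaw=s["tcp_rot"][2]; P=cloud(z,d)
x=np.array([np.cos(yaw),np.sin(yaw)]);y=np.array([-x[1],x[0]])
X=(P[...,:2]-e[:2])@x; Y=(P[...,:2]-e[:2])@y
b=(abs(P[...,2]-h)<6)&(abs(X)<110)&(abs(Y)<32)
print("panel rel tool: X",np.percentile(X[b],[.5,99.5]).round(1)," front Y",np.percentile(Y[b&(X>30)],[1,99]).round(1),"z front/near",np.median(P[...,2][b&(X>60)]).round(1),np.median(P[...,2][b&(X<35)&(X>14)]).round(1))
q=P[b&(X>20)][:,:2]; print(cv2.minAreaRect(q.astype(np.float32)))
print(s["opening"],s["gripper_force"])
plan([612.2,154.6,26.5],-.2147)
E
python3 pan.py 163 p1
```

```text
Traceback (most recent call last):
  File "pan.py", line 9, in <module>
    print("panel rel tool: X",np.percentile(X[b],[.5,99.5]).round(1)," front Y",np.percentile(Y[b&(X>30)],[1,99]).round(1),"z front/near",np.median(P[...,2][b&(X>60)]).round(1),np.median(P[...,2][b&(X<35)&(X>14)]).round(1))
                                                                                ~~~~~~~~~~~~~^^^^^^^^^^^^^^^^^^^^
IndexError: index -1 is out of bounds for axis 0 with size 0
```

```bash
python3 pan.py 176.7 p1
python3 - <<'E'
from h import *
z=np.load("p1.npz");P=cloud(z,z["d"]);print(P[100,::56].round(),P[200,::40].round())
E
```

```text
panel rel tool: X [-77.4  79.8]  front Y [-22.   21.7] z front/near 176.3 176.4
((658.4249877929688, 116.84840393066406), (45.177059173583984, 60.23917770385742), 78.20158386230469)
0.5082396735183763 24.999675750732422
at [609.4 127.2 145.4] [-3.1416e+00  4.0000e-04 -2.0590e-01] t 16.4 F [-1.  -0.3 -0.4]
cm [-0.28 -2.74 11.89] rot [-0.     0.     0.009] rows>= 2.4
[[736. 354.  -1.]
 [726. 304.  -0.]
 [716. 256.  -1.]
 [705. 206.   0.]
 [689. 133. 174.]
 [684. 110. 178.]
 [675.  60.   0.]
 [664.  11.   0.]
 [654. -38.  -0.]
 [644. -84.   4.]] [[650. 391.  -0.]
 [642. 353.   1.]
 [634. 317.  -2.]
 [626. 278.  -0.]
 [618. 241.  -0.]
 [614. 199.  16.]
 [645. 137. 175.]
 [642. 119. 177.]
 [638. 102. 177.]
 [579.  52.   1.]
 [571.  15.  -0.]
 [562. -23.  -1.]
 [555. -61.  -1.]
 [549. -95.   5.]]
```

The panel is flat and centred in the hand. Now over the rests and down.

Call:
play_rows(commands="-0.15 -1.4 0 0 0 0.009 0.4;-0.15 -1.4 1 0 0 0 0.4;0 0 3 0 0 0 0.4;0 0 3 0 0 0 0.4;0 0 2.5 0 0 0 0.4")

```text
time: 16.9
eef_pos: [611.7, 155.8, 48.5]
tcp_rot: [3.141, 0.001, -0.215]
wrist_force: [-0.4, -0.0, -0.0]
opening: 0.507
gripper_force: 25.0
```

Call:
play_rows(commands="0 0 0.8 0 0 0 0.4;0 0 0 0 0 0 0.4;0 0 0 0 0 0 0.4")

```text
time: 17.2
eef_pos: [613.3, 155.6, 43.2]
tcp_rot: [-3.141, -0.001, -0.216]
wrist_force: [-1.2, 0.5, 0.5]
opening: 0.51
gripper_force: 25.0
```

```bash
python3 pan.py 73.5 p2; python3 st.py p2 | grep -E "lip|ledge|handle"
```

```text
panel rel tool: X [-77.8  79.4]  front Y [-22.1  21.5] z front/near 74.3 74.3
((662.430419921875, 144.5437774658203), (45.24995040893555, 59.82300567626953), 77.5995101928711)
0.5063326538535667 24.999555945396423
at [613.7 155.6  43.8] [-3.1407e+00 -2.1000e-03 -2.1600e-01] t 17.25 F [ 0.4 -0.2 -0.6]
cm [-0.13  0.13  1.73] rot [-0.001 -0.002 -0.001] rows>= 0.3
handle 1824 X [127.6 148.6] Y [-30.   32.1] z 93.1 ((614.308837890625, 154.78640747070312), (64.08035278320312, 22.419898986816406), 77.58161926269531)
lip1 290 X [40.6 42.9] Y [-38.9  40. ] z 55.7 ((520.6878662109375, 175.0482177734375), (79.87914276123047, 2.909895896911621), 78.1118392944336)
ledge1 1370 X [41.  61.9] Y [-38.9  40.1] z 44.9 ((529.9769287109375, 172.93865966796875), (80.0586166381836, 22.561182022094727), 77.71215057373047)
ledge2 7281 X [190.3 229.4] Y [-38.5  40.2] z 44.8 ((684.620361328125, 139.32321166992188), (80.39087677001953, 40.21614074707031), 77.57646942138672)
lip2 3533 X [229.4 237.1] Y [-38.   39.7] z 57.7 ((707.7517700195312, 134.32052612304688), (80.12342834472656, 8.0733642578125), 77.58834838867188)
```

Call:
play_rows(commands="-0.13 0.08 0.5 0 0 0 0.4;0 0 0.6 0 0 0 0.4;0 0 0.4 0 0 0 0.4;0 0 0.2 0 0 0 0.4;0 0 0 0 0 0 0.4")

```text
time: 17.75
eef_pos: [610.9, 154.7, 25.7]
tcp_rot: [-3.142, 0.0, -0.216]
wrist_force: [-1.5, -0.1, 1.7]
opening: 0.508
gripper_force: 25.0
```

Call:
play_rows(commands="0 0 0 0 0 0 0.4")

```text
time: 17.85
eef_pos: [611.0, 154.7, 25.7]
tcp_rot: [3.142, 0.0, -0.216]
wrist_force: [-1.1, -0.1, 2.5]
opening: 0.511
gripper_force: 25.0
```

```bash
python3 pan.py 57 p3
```

```text
panel rel tool: X [-77.2 102.6]  front Y [-29.3  29.4] z front/near 57.1 56.8
((670.9847412109375, 141.16201782226562), (63.931968688964844, 83.42864990234375), 78.22985076904297)
0.5048276313690074 25.00008523464203
at [611.  154.8  25.7] [-3.1416e+00  2.0000e-04 -2.1620e-01] t 17.9 F [-0.7 -0.3  2.5]
cm [ 0.12 -0.01 -0.08] rot [-0.     0.    -0.001] rows>= 0.0
```

Seated lightly. I'll nudge 1.2 mm, release, and rise.

Call:
play_rows(commands="0.12 0 -0.05 0 0 0 0.4;0 0 0 0 0 0 0.4;0 0 0 0 0 0 0.7;0 0 0 0 0 0 0.7;0 0 0 0 0 0 0.7")

```text
time: 18.4
eef_pos: [612.3, 154.5, 26.0]
tcp_rot: [-3.141, 0.0, -0.216]
wrist_force: [0.0, -0.4, 0.6]
opening: 0.695
gripper_force: 0.0
```

Call:
play_rows(commands="0 0 0 0 0 0 0.7;0 0 0 0 0 0 0.7;0 0 -2 0 0 0 0.7;0 0 -4 0 0 0 0.7;0 0 -5 0 0 0 0.7")

```text
time: 18.9
eef_pos: [610.3, 154.2, 135.2]
tcp_rot: [3.14, 0.005, -0.216]
wrist_force: [0.1, 0.2, 1.3]
opening: 0.703
gripper_force: 0.0
```

Call:
play_rows(commands="-2 0 -5 0 0 0 0.7;-4 0 -4 0 0 0 0.7;-4 0 0 0 0 0 0.7;0 0 0 0 0 0 0.7;0 0 0 0 0 0 0.7")

```text
time: 19.4
eef_pos: [520.0, 174.8, 218.3]
tcp_rot: [-3.141, -0.001, -0.215]
wrist_force: [0.2, 0.4, 0.4]
opening: 0.696
gripper_force: 0.0
```

```bash
python3 - <<'E'
from h import *
im,d,z=grab("wrist"); np.savez("f.npz",im=im,d=d,**z); save("f.png",im)
P=cloud(z,d); x=np.array([np.cos(-.2155),np.sin(-.2155)]); y=np.array([-x[1],x[0]]); k=np.array([479.7,183.4])
X=(P[...,:2]-k)@x; Y=(P[...,:2]-k)@y
b=(abs(P[...,2]-57)<6)&(X>45)&(X<226)&(abs(Y)<40)
b=cv2.morphologyEx(b.astype(np.uint8),cv2.MORPH_OPEN,np.ones((5,5)))>0
print("panel X",np.percentile(X[b],[.5,99.5]),"Y",np.percentile(Y[b],[.5,99.5]),"z far/near",np.median(P[...,2][b&(X>190)]),np.median(P[...,2][b&(X<90)]))
print(cv2.minAreaRect(P[b][:,:2].astype(np.float32)))
s=r.get_state();print(s["eef_pos"],s["wrist_force"],s["time"])
E
python3 st.py f | grep -E "lip|handle"
```

```text
panel X [ 56.97739812 202.63479984] Y [-22.39995116  22.00217753] z far/near 56.66385644602684 56.80835507422117
((606.5882568359375, 155.44911193847656), (45.09305191040039, 146.79571533203125), 77.60994720458984)
[520.88422156 174.66315563 217.94015785] [ 0.69887823 -0.85327493 -0.11641994] 19.45
handle 1058 X [-3.  11.9] Y [-24.   24.5] z 95.3 ((484.09295654296875, 182.93820190429688), (49.97410583496094, 15.320072174072266), 77.77301788330078)
lip1 887 X [33.7 59.9] Y [-38.4  39.3] z 57.6 ((525.4640502929688, 173.9313507080078), (79.89994812011719, 26.487842559814453), 77.72370910644531)
lip2 3826 X [140.3 202.7] Y [-22.3  21.6] z 56.7 ((647.4259643554688, 146.44393920898438), (45.031490325927734, 63.15451431274414), 77.61685943603516)
```

View pics/f.png

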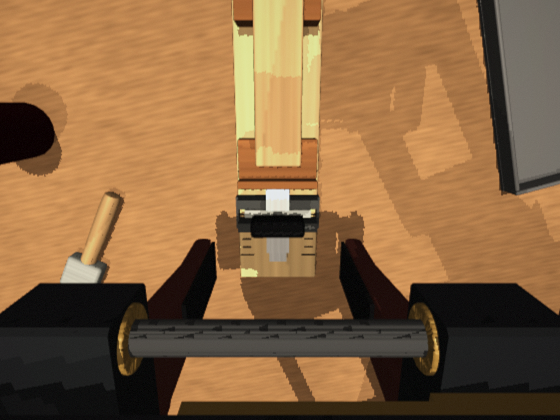

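The panel at (278,80) lies flat and square on both rests between the lips. The handle at (278,226) is still down, and the gripper is clear. Handing in.

```bash
python3 -c "
from h import *
print(r.job_done())"
```

```text
the job is handed in; nothing more can be done
None
```

The sprung rest is latched at the mark, and the long panel lies flat and square across both rests, within about 1 mm of midway between the lips; the job was handed in at about 19.5 s.

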